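# Hold a tube rack in the corner of the rack reader

### The arm

A 6-joint arm with a two-finger parallel gripper is mounted at the origin on the work surface. World frame = base frame: x ahead of the robot, y to its left, z up, the work surface at z = 0. Lengths are in mm, angles in rad, forces in N, time in s.
With the tool pointing down it reaches from about 400 to 925 mm from the base axis. Payload 12.5 kg.
Tool frame: the origin (TCP) lies at the very end of the fingers, on their centre line; the grasp point (between the pads) lies 19 mm behind it; z points along the fingers, y is the line along which they close (so a half turn about z gives the same grasp; the last joint's range is limited). The gripper opens to 95 mm and grips with 3 to 60 N. Pads are 20 mm wide; open, the fingers measure 119 mm over their backs; the gripper's body (75 mm by 180 mm) begins 59 mm behind the grasp point.
Start: joints at [1.178, 0.491, 1.559, -0, 1.092, -0.106], TCP at [176.785, 599.495, 214.661] pointing down, gripper open.
Joint ranges: [-3.1, 3.1], [-0.84, 2.19], [0.05, 2.79], [-1.13, 4.28], [0.06, 2.93], [-2.69, 2.69]. Speed limits (rad/s): [2.22, 2.22, 2.79, 3.14, 3.14, 3.14].

### API

Orientations are given as [roll, pitch, yaw] about the fixed x, y, z axes, in that order (R = Rz(yaw) Ry(pitch) Rx(roll)).
In Python, from cell import * gives the robot as it stands.
- The arm moves only by the tool jog_arm, never from a script. Its argument "targets" is a list of rows, each an object with "turn": the turn, a rotation vector about the world's x, y, z in degrees, a list of three; "slide": the shift along the world's x, y, z in mm, a list of three; "claw": the opening in per cent of the stroke, from 0 (shut) to 100 (fully open). In form: [{"turn": [wx, wy, wz], "slide": [x, y, z], "claw": claw}, ...]. A call has 1 to 5 rows; each row shifts and turns the commanded pose from where the row before left it; what a row does not reach is not made up. A row lasts 1/8 s, in which the tool goes at most 62.5 mm and 10.7 degrees, less where a joint would pass 70% of its speed; a pose out of reach is approached as far as the arm can. A call with a gripper value outside its range is refused whole. The fingers move at their own pace and stop on an object; the grip force is fixed at half the most. Time passes only in rows, so rows that do not move let the fingers close. It gives the time, the measured TCP pose, the force, the opening and the grip force at its end, in the units of the state.
- state(): the state, without advancing time (a new reading comes with each control period).
- read_camera(name): name is "scene" or "top" or "wrist"; returns a dict with "frame" (420x560x3 uint8, blue, green, red), "mtx" (3x3 intrinsics, pixels), "k1" (the pictures are not rectified: a ray, as slopes to the right and down, at radius r is drawn at 1 + k1 r^2 times it, then the intrinsics apply), "R" (3x3) and "t" (3): a world point X has camera coordinates R X + t. Camera axes: x right, y down, z forward; pixel columns grow to the right and rows downward; lengths in mm; the calibration is good to about 2 mm. A picture is of the moment at which its call begins. There is no depth.
- job_done(): hands the job in; it is judged then, once.
Trained networks look in the newest picture that a camera, given by its name, has taken for a name from the list of things; names that differ only in an ending like _2 or _b are one class to them, and where a whole thing is asked for, a point or a joint stands for the part that bears it (a point fixed in the world has none). Each returns a list of dicts, best first, with "conf" (0 to 1); they miss things now and then, are a little off and sometimes report something else, mostly with a low value. They report only what shows in the picture. A call takes as long as a camera call.
- look_for(query, camera): "xy" ([column, row] in pixels, amid what is visible of it).
The state is a dict: "t": time; "joints": joint angles; "qvel": joint speeds; "tau": joint torques, N m; "eef_pos": TCP position; "tcp_rot": TCP orientation; "ft_force": force on the tool from outside, world axes, zero at the start; "moment": the same for the moment, N m; "opening": opening from 0.0 (shut) to 1.0 (fully open); "grip_force": force on a finger pad.
Only numpy, scipy, OpenCV 4.12 (cv2) and the standard library are available. Lean on these libraries where they do the work, as an engineer would, in place of code of your own. Each camera call takes 0.05 s, during which the arm holds its last target. There are 200 camera calls.

### The job

Pick up the rack that is filled with capped tubes and, keeping it upright, set it gently on the glass of the rack reader with its bevelled corner towards the corner of the L-shaped fence. Press it flush into that corner, firmly against both stops at once, and keep it pressed there for the read: finish while still holding it, without letting go. Leave the empty rack and everything else on the bench where they stand.

Things in the scene. Friction and masses are not known exactly. Their poses are not given: they have to be found in the camera images.
- rack_mid (a point): the rack filled with ten capped tubes (two rows of five grey screw caps): a rigid white plastic block 56 mm (its x) by 116 mm (its y) by 46 mm high, about 0.2 kg, on the bench; the caps rise 16 mm above the block, within its outline. Centre of the block, 23 mm above its underside; z up. Its upright edge at +x, +y is cut off by a 16 mm bevel. It is grasped across the 56 mm
- rack_corner (a point): the point on the filled rack's underside where its +x and +y sides would meet if that corner were not bevelled: 28 mm along x and 58 mm along y from the centre of the block; axes as the rack's
- rack: the same filled rack as a whole; origin at the centre of its underside, axes as above
- empty_mid (a point): the empty rack, a bystander: the same block with ten open holes and no caps, standing on the bench; centre of the block
- reader_corner (a point): inner corner of the fence on the rack reader, where the faces of both stops meet, at the height of the glass (70 mm above the bench). Axes are the reader's, z up. The glass extends from here 108 mm towards -x and 156 mm towards -y. The rack, its axes along the reader's, comes home when pushed towards +x and +y; its centre is then 28 mm towards -x and 58 mm towards -y from this point
- stop_long: the long bar of the fence, rigid polished aluminium, slick, 10 mm wide and 8 mm high: its face looks to the reader's -x and runs 110 mm from the corner towards -y; origin at the centre of the reader's underside
- stop_short: the short bar of the fence, rigid polished aluminium, slick, 10 mm wide and 8 mm high: its face looks to the reader's -y and runs 50 mm from the corner towards -x; origin at the centre of the reader's underside
- glass: top of the rack reader, a low box fixed to the bench, 175 mm (its x) by 225 mm (its y) by 70 mm high: slick dark glass in a flush black bezel, the top flat but for the fence, which stands only 8 mm above it. Origin at the centre of the reader's underside; the fence's inner corner lies 50 mm towards +x and 70 mm towards +y from it. Axes as the reader's
- bucket: bystander: aluminium centrifuge bucket with a clear dome, 68 mm across, 144 mm high, origin at its foot
- tip_box: bystander: closed pipette tip box, 84 x 124 x 78 mm, origin at its foot
- wash_bottle: bystander: white bottle 68 mm across, 165 mm high, origin at its foot
- marker: bystander: marker pen 130 mm long lying along its x, origin underneath
- cap_tray: bystander: open grey tray with spare caps, 85 x 125 x 28 mm, origin at its foot
- jar: bystander: white screw-top jar 64 mm across, 82 mm high, origin at its foot

How it is judged (in metres and radians):
On the way:
1. the filled rack is lifted clear of the bench, above the height of the reader's glass (height (world z) of rack above 0.072 m), for 0.1 s.
At the end, for the whole second after the job is handed in: The filled rack stands flat on the glass (2 mm, 3 degrees), its bevelled corner within 4 mm of the fence's inner corner, its sides within 3 degrees of the fence, at rest, pressed with more than 2 N on the long stop and more than 2 N on the short stop by the fingers, which still bear on it (contact force between rack and stop_long above 2 N and contact force between rack and stop_short above 2 N and contact force between the fingers and rack above 2 N and horizontal distance between rack_corner and reader_corner below 0.004 m and z of rack_corner in the frame of reader_corner below 0.002 m and angle between the y axis of rack_corner and the y axis of reader_corner, either way round below 0.05 rad and angle between rack_corner's own z axis and vertical below 0.05 rad and linear speed of rack below 0.01 m/s); the arm keeps its last pose, push and grip.
It fails at once if the filled rack is tipped more than about 35 degrees (angle between rack_corner's own z axis and vertical above 0.6 rad).
It fails at once if the rack is banged down on the glass (more than 60 N) (contact force between rack and glass above 60 N).
It fails at once if the rack is rammed against the fence (more than 60 N on a stop) (contact force between rack and stop_long above 60 N or contact force between rack and stop_short above 60 N).
It fails at once if the empty rack or another bystander is moved more than 25 mm (distance of any of empty_mid, bucket, tip_box, wash_bottle, marker, cap_tray, jar from where it was at the start of the episode above 0.025 m).
It also fails if it takes over 58 s, if anything falls off the work surface, if the arm or the gripper's body presses on something with over 40 N, if the wrist force passes 120 N, or if a joint passes its speed limit or range.

## Working session

There is one attempt and no reset: what is moved stays moved. The work goes in short steps, Python scripts to look and compute and a tool call to move; the robot and the scene stay as the last step left them, time stands still between calls to the robot, and variables do not carry over. Pictures are saved under pics/ and viewed, at most 10 in all, crops included, and the job is handed in when it is done.

Besides the shell and the picture viewer there is one more tool, called after "Request:" in YAML: its name, and indented under it one key for each argument. jog_arm: Moves the arm, as the interface text tells. Its arguments: {"type":"object","properties":{"targets":{"type":"array","items":{"type":"object","properties":{"turn":{"type":"array","items":{"type":"number"}},"slide":{"type":"array","items":{"type":"number"}},"claw":{"type":"number"}}}}},"required":["targets"]}

```bash
mkdir -p pics; cat > h.py <<'E'
from cell import *
import numpy as np, cv2
def cam(n,save=None):
    c=read_camera(n)
    if save: cv2.imwrite('pics/'+save,c['frame'])
    return c
def proj(c,P):
    P=np.atleast_2d(np.array(P,float)); q=P@np.array(c['R']).T+np.array(c['t'])
    s=q[:,:2]/q[:,2:]; s=s*(1+c['k1']*(s**2).sum(1,keepdims=True)); K=np.array(c['mtx'])
    return s@K[:2,:2].T+K[:2,2]
def back(c,uv,z):
    K=np.array(c['mtx']); d=np.linalg.solve(K[:2,:2],np.array(uv,float)-K[:2,2]); s=d.copy()
    for _ in range(20): s=d/(1+c['k1']*(s@s))
    R=np.array(c['R']); o=-R.T@np.array(c['t']); r=R.T@np.array([s[0],s[1],1])
    return o+r*(z-o[2])/r[2]
E
python3 - <<'E'
from h import *
for n in ('scene','top','wrist'):
    c=cam(n,n+'1.png'); print(n,(-np.array(c['R']).T@np.array(c['t'])).round())
    for q,z in (('rack_mid',23),('rack_corner',0),('rack',30),('empty_mid',23),('reader_corner',70),('glass',70),('stop_long',78),('stop_short',78)):
        for d in look_for(q,n)[:2]: print(q,round(d['conf'],2),np.round(d['xy']),back(c,d['xy'],z).round())
a=np.hstack([cv2.imread('pics/top1.png')]); 
print(state())
E
```

```text
scene [1083.  351.  884.]
rack_mid 0.92 [230. 150.] [ 461. -158.   23.]
rack_mid 0.63 [266. 160.] [440. -42.  23.]
rack_corner 0.71 [226. 148.] [ 439. -187.    0.]
rack 0.61 [229. 149.] [ 461. -158.   30.]
empty_mid 0.7 [157. 139.] [ 532. -384.   23.]
reader_corner 0.88 [314. 209.] [556. 171.  70.]
reader_corner 0.69 [310. 221.] [595. 177.  70.]
glass 0.73 [314. 198.] [526. 156.  70.]
stop_long 0.78 [307. 215.] [587. 165.  78.]
top [ 491.   61. 1238.]
rack_mid 0.85 [360. 252.] [ 451. -163.   23.]
rack_mid 0.69 [214. 215.] [563. 235.  23.]
rack_corner 0.66 [360. 252.] [ 449. -165.    0.]
rack 0.93 [360. 248.] [ 461. -161.   30.]
rack 0.47 [246. 227.] [527. 150.  30.]
empty_mid 0.57 [440. 220.] [ 533. -391.   23.]
reader_corner 0.63 [243. 228.] [523. 155.  70.]
glass 0.87 [242. 225.] [531. 155.  70.]
stop_long 0.71 [236. 207.] [580. 170.  78.]
stop_long 0.21 [246. 228.] [524. 146.  78.]
stop_short 0.6 [215. 214.] [562. 227.  78.]
wrist [109. 619. 385.]
{'t': 1.35, 'joints': array([ 1.17838720e+00,  4.90910481e-01,  1.55891303e+00, -1.34062231e-05,
        1.09168668e+00, -1.05578550e-01]), 'qvel': array([ 0.00270765,  0.00023935, -0.00033941,  0.00066699, -0.00056371,
       -0.00125025]), 'tau': array([ 1.06931540e-03, -6.12466621e+01, -2.58432466e+01,  6.94121048e-02,
        4.45595419e-02, -2.08665000e-05]), 'eef_pos': array([176.79507559, 599.4885346 , 214.64993319]), 'tcp_rot': array([3.14151191e+00, 2.05203735e-05, 2.85476825e+00]), 'ft_force': array([-0.44073665,  0.5097516 ,  0.5089365 ]), 'moment': array([-0.01700026, -0.02066003,  0.00584423]), 'grip_force': 0.0, 'opening': 1.0029188652903787}
```

```bash
python3 - <<'E'
import cv2
a=cv2.imread('pics/top1.png')[130:330,150:500]
cv2.imwrite('pics/topc.png',cv2.resize(a,(800,457),interpolation=cv2.INTER_CUBIC))
a=cv2.imread('pics/scene1.png')[90:300,110:430]
cv2.imwrite('pics/scenec.png',cv2.resize(a,(800,525),interpolation=cv2.INTER_CUBIC))
E
```

```text
(no output)
```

View pics/topc.png

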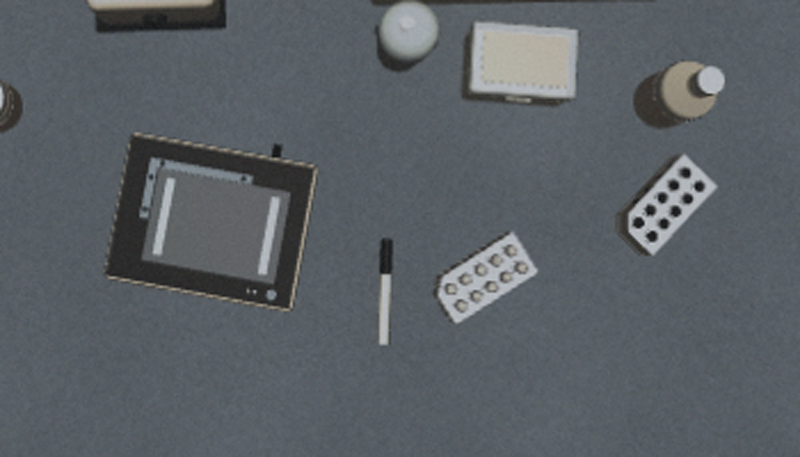

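View pics/scenec.png

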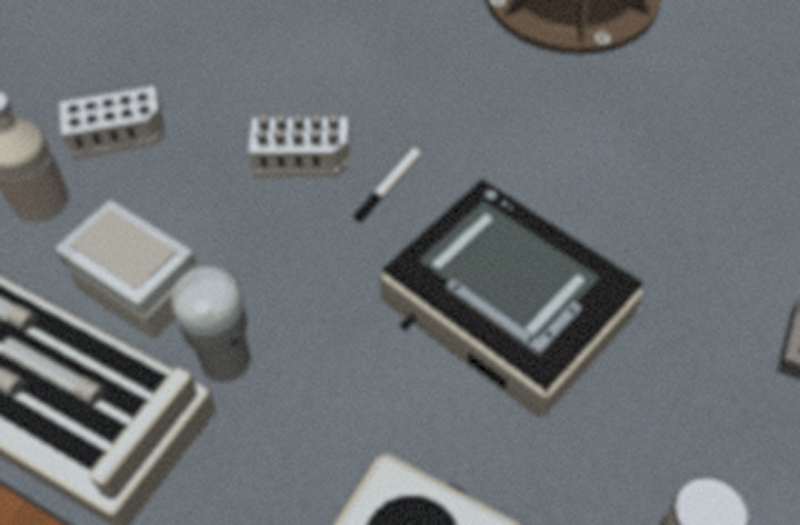

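The top view, enlarged 2.286 times with its origin at (150,130), shows the filled rack at about crop (487,278). Its bevel is at the left end, upper side, so rack yaw is about +31°. The reader is at about (212,222), with its fence corner at the upper left near (155,170), so its yaw is about −11°. The scene view agrees. Next I move above the rack.

Request:
jog_arm:
  targets:
    - {"turn": [0,0,-8.5],"slide": [45,-36,0],"claw": 100}
    - {"turn": [0,0,-8.5],"slide": [45,-36,0],"claw": 100}
    - {"turn": [0,0,-8.5],"slide": [45,-36,0],"claw": 100}
    - {"turn": [0,0,-8.5],"slide": [45,-36,0],"claw": 100}
    - {"turn": [0,0,-9],"slide": [45,-36,0],"claw": 100}

```text
t: 1.98
eef_pos: [403.1, 418.2, 214.8]
tcp_rot: [3.141, -0.0, 2.099]
ft_force: [-0.4, 1.2, 0.6]
opening: 1.0
grip_force: 0.0
```

Request:
jog_arm:
  targets:
    - {"slide": [35,-50,0],"claw": 100}
    - {"slide": [35,-50,0],"claw": 100}
    - {"slide": [0,-58,0],"claw": 100}
    - {"slide": [0,-58,0],"claw": 100}
    - {"slide": [0,-58,0],"claw": 100}

```text
validation failed for argument at $.ta...
```

Request:
jog_arm:
  targets:
    - {"turn": [0,0,0],"slide": [30,-55,0],"claw": 100}
    - {"turn": [0,0,0],"slide": [30,-55,0],"claw": 100}
    - {"turn": [0,0,0],"slide": [30,-55,0],"claw": 100}
    - {"turn": [0,0,0],"slide": [30,-55,0],"claw": 100}
    - {"turn": [0,0,0],"slide": [30,-50,0],"claw": 100}

```text
t: 2.6
eef_pos: [552.3, 148.0, 214.9]
tcp_rot: [3.141, 0.0, 2.104]
ft_force: [0.6, 1.4, 1.0]
opening: 1.001
grip_force: 0.0
```

Request:
jog_arm:
  targets:
    - {"turn": [0,0,0],"slide": [0,0,0],"claw": 100}
    - {"turn": [0,0,0],"slide": [0,0,0],"claw": 100}

```text
t: 2.85
eef_pos: [551.2, 150.1, 214.6]
tcp_rot: [-3.141, -0.0, 2.104]
ft_force: [-0.1, 0.4, 0.1]
opening: 1.002
grip_force: 0.0
```

```bash
cat > look.py <<'E'
from h import *
import sys
fn=sys.argv[1]; c=cam('wrist',fn)
print(state()['eef_pos'],state()['tcp_rot'],(-np.array(c['R']).T@np.array(c['t'])).round(1))
for q,z in (('rack_mid',23),('rack_corner',0),('rack',40),('reader_corner',70),('glass',70),('stop_long',78),('stop_short',78)):
    for d in look_for(q,'wrist')[:1]: print(q,round(d['conf'],2),np.round(d['xy'],1),back(c,d['xy'],z).round(1))
import pickle; pickle.dump({k:c[k] for k in ('mtx','k1','R','t')},open(fn[:-4]+'.pkl','wb'))
E
python3 look.py w1.png
```

```text
[551.01525323 150.70855548 214.65067086] [-3.14149950e+00 -2.44421712e-04  2.10486000e+00] [515.4 210.3 384.8]
reader_corner 0.76 [272.6 169.6] [527.8 169.   70. ]
glass 0.73 [263.8 179.7] [525.3 155.8  70. ]
stop_long 0.96 [323.7 200.1] [586.  169.6  78. ]
stop_short 0.64 [334.7 139.9] [563.8 224.3  78. ]
```

View pics/w1.png

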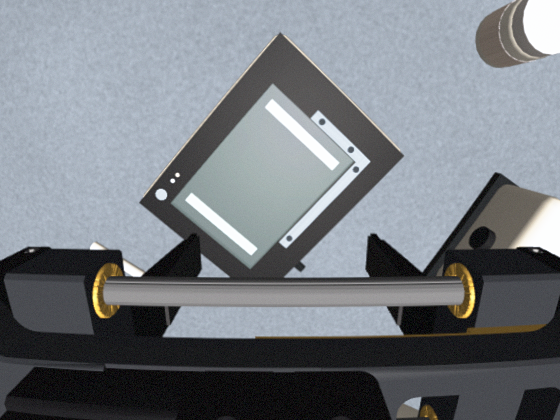

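The wrist view shows the whole reader: top corners at (280,33), (403,155) and (140,203). The fence has its outer corner at about (368,161) and its inner corner near (354,165). I'll zoom in to get these more precisely.

```bash
python3 - <<'E'
import cv2
a=cv2.imread('pics/w1.png')[95:255,265:415]
cv2.imwrite('pics/w1c.png',cv2.resize(a,(562,600),interpolation=cv2.INTER_CUBIC))
E
```

```text
(no output)
```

View pics/w1c.png

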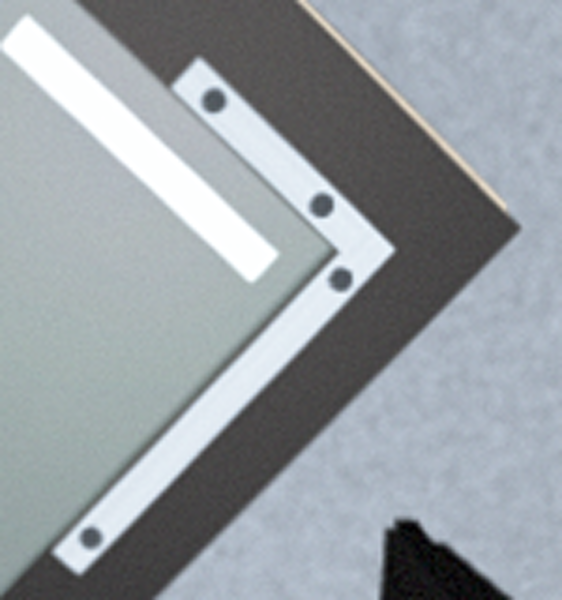

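Zoomed by 3.747, the crop gives the inner corner at (338,249), outer corner (395,249), long-bar end (52,551)/(80,575), short-bar end (172,87)/(198,58) and box corner (520,229).

```bash
python3 - <<'E'
from h import *
import pickle
from scipy.optimize import least_squares
c=pickle.load(open('w1.pkl','rb')); s=3.747
cr=[((338,249),0,0,78),((395,249),10,10,78),((52,551),0,-110,78),((80,575),10,-110,78),((172,87),-50,0,78),((198,58),-50,10,78),((520,229),37.5,42.5,70)]
uv=[( (p[0]+.5)/s+264.5,(p[1]+.5)/s+94.5) for p,*_ in cr]+[(280,33),(140,203)]
L=np.array([r[1:] for r in cr]+[(-137.5,42.5,70),(-137.5,-182.5,70)],float)
def W(q):
    ca,sa=np.cos(q[2]),np.sin(q[2]); return np.c_[q[0]+ca*L[:,0]-sa*L[:,1],q[1]+sa*L[:,0]+ca*L[:,1],L[:,2]]
f=lambda q:(proj(c,W(q))-uv).ravel()
r=least_squares(f,[575,195,-.19],loss='soft_l1'); print(r.x,np.degrees(r.x[2]),r.fun.reshape(-1,2).round(1).tolist())
q=r.x; ca,sa=np.cos(q[2]),np.sin(q[2])
print('rack home centre',q[0]-28*ca+58*sa,q[1]-28*sa-58*ca)
E
```

```text
[ 5.91405402e+02  2.17084596e+02 -2.01204381e-01] -11.528161847235909 [[-0.0, 0.3], [-0.6, -0.3], [-0.2, -0.0], [-0.4, -0.3], [6.6, 7.5], [7.0, 7.2], [6.3, -1.3], [-2.0, -8.7], [-7.8, 0.3]]
rack home centre 552.3789826004601 165.85044165682956
```

Request:
jog_arm:
  targets:
    - {"turn": [0,0,0],"slide": [-4,-58,0],"claw": 100}
    - {"turn": [0,0,0],"slide": [-4,-58,0],"claw": 100}
    - {"turn": [0,0,0],"slide": [-4,-58,0],"claw": 100}
    - {"turn": [0,0,0],"slide": [-4,-58,0],"claw": 100}
    - {"turn": [0,0,0],"slide": [-4,-58,0],"claw": 100}

```text
t: 3.88
eef_pos: [531.2, -141.6, 214.8]
tcp_rot: [3.141, 0.0, 2.105]
ft_force: [0.1, 0.6, -0.0]
opening: 0.998
grip_force: 0.0
```

Request:
jog_arm:
  targets:
    - {"turn": [0,0,0],"slide": [-10,-50,0],"claw": 100}
    - {"turn": [0,0,0],"slide": [0,0,0],"claw": 100}
    - {"turn": [0,0,0],"slide": [0,0,0],"claw": 100}

```text
t: 4.25
eef_pos: [521.5, -189.5, 214.6]
tcp_rot: [3.141, -0.0, 2.104]
ft_force: [0.6, -0.6, -0.1]
opening: 1.003
grip_force: 0.0
```

```bash
python3 look.py w2.png; python3 -c "
import cv2
cv2.imwrite('pics/w2c.png',cv2.resize(cv2.imread('pics/w2.png')[0:300,80:480],(800,600),interpolation=cv2.INTER_CUBIC))"
```

```text
[ 521.61431675 -189.03635444  214.66698421] [ 3.14143070e+00 -2.35259234e-04  2.10500380e+00] [ 485.6 -129.4  384.9]
rack_mid 0.9 [241.9 134.5] [ 451.  -160.3   23. ]
rack_corner 0.61 [243.3 136.8] [ 451.5 -163.8    0. ]
rack 0.75 [241.4 136.8] [ 453.3 -161.2   40. ]
reader_corner 0.69 [446.5  16.8] [564.   34.8  70. ]
glass 0.26 [240.1 137.7] [ 455.4 -159.8   70. ]
```

View pics/w2c.png

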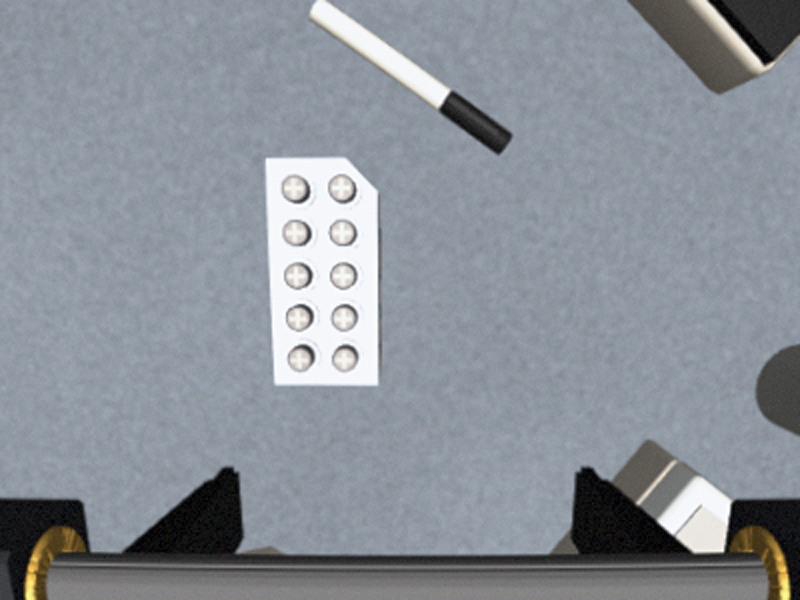

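The rack is clear in this 2x crop with offset (80,0). Its block-top corners are at (266,158), (378,190)/(346,158) for the bevel, (378,384) and (275,384). The reader fit left large residuals, so I'll check those points by back-projection.

```bash
python3 - <<'E'
from h import *
import pickle
from scipy.optimize import least_squares
c=pickle.load(open('w1.pkl','rb')); s=3.747
print('tilt',np.array(c['R']).round(3).tolist(),np.array(c['mtx']).round(1).tolist(),c['k1'])
g=lambda p,z:back(c,((p[0]+.5)/s+264.5,(p[1]+.5)/s+94.5),z)
for n,p,z in [('inner',(338,249),78),('outer',(395,249),78),('longin',(52,551),78),('longout',(80,575),78),('shin',(172,87),78),('shout',(198,58),78),('box++',(520,229),70)]: print(n,g(p,z).round(1))
for p in [(280,33),(140,203)]: print(back(c,p,70).round(1))
c=pickle.load(open('w2.pkl','rb'))
uv=np.array([(266,158),(346,158),(378,190),(378,384),(275,384)])
uv=(uv+.5)/2-.5+[80,0]
W=np.array([back(c,p,46)[:2] for p in uv]); print(W.round(1).tolist())
L=np.array([(-28,58),(12,58),(28,42),(28,-58),(-28,-58)])
def f(q):
    ca,sa=np.cos(q[2]),np.sin(q[2]); return (np.c_[q[0]+ca*L[:,0]-sa*L[:,1],q[1]+sa*L[:,0]+ca*L[:,1]]-W).ravel()
r=least_squares(f,[455,-160,.54]); print(r.x,np.degrees(r.x[2]),r.fun.reshape(-1,2).round(1).tolist())
E
```

```text
tilt [[0.861, 0.509, 0.0], [0.493, -0.834, 0.25], [0.127, -0.215, -0.968]] [[319.7, 0.0, 283.2], [0.0, 319.7, 208.2], [0.0, 0.0, 1.0]] -0.07736154634192645
inner [591.3 217.4  78. ]
outer [603.9 224.9  78. ]
longin [569.6 109.4  78. ]
longout [579.8 107.3  78. ]
shin [533.6 229.8  78. ]
shout [535.4 239.   78. ]
box++ [631.9 246.9  70. ]
[470.6 280.7  70. ]
[427.2  70.2  70. ]
[[400.8, -124.8], [435.7, -104.6], [457.4, -109.9], [507.5, -196.7], [459.4, -225.1]]
[ 454.312241   -160.69802149    0.52769588] 30.234746513513755 [[0.1, 0.1], [-0.2, 0.1], [0.0, -0.4], [0.2, -0.0], [-0.1, 0.2]]
```

Request:
jog_arm:
  targets:
    - {"turn": [0,0,-0.4],"slide": [-34,14,0],"claw": 100}
    - {"turn": [0,0,0],"slide": [-33.3,14.3,0],"claw": 100}
    - {"turn": [0,0,0],"slide": [0,0,-60],"claw": 100}
    - {"turn": [0,0,0],"slide": [0,0,-60],"claw": 100}
    - {"turn": [0,0,0],"slide": [0,0,0],"claw": 100}

```text
t: 5.28
eef_pos: [452.6, -160.8, 92.2]
tcp_rot: [-3.138, -0.006, 2.097]
ft_force: [-0.5, -0.4, 1.1]
opening: 1.0
grip_force: 0.0
```

Request:
jog_arm:
  targets:
    - {"turn": [0,0,0],"slide": [0,0,-40],"claw": 100}
    - {"turn": [0,0,0],"slide": [0,0,-30],"claw": 100}
    - {"turn": [0,0,0],"slide": [0,0,-8.5],"claw": 100}
    - {"turn": [0,0,0],"slide": [0,0,0],"claw": 100}
    - {"turn": [0,0,0],"slide": [0,0,0],"claw": 100}

```text
t: 5.9
eef_pos: [454.9, -162.0, 17.7]
tcp_rot: [3.14, 0.002, 2.097]
ft_force: [-0.8, 0.2, 0.8]
opening: 0.998
grip_force: 0.0
```

Request:
jog_arm:
  targets:
    - {"turn": [0,0,0],"slide": [0,0,0],"claw": 40}
    - {"turn": [0,0,0],"slide": [0,0,0],"claw": 40}
    - {"turn": [0,0,0],"slide": [0,0,0],"claw": 40}
    - {"turn": [0,0,0],"slide": [0,0,0],"claw": 40}
    - {"turn": [0,0,0],"slide": [0,0,0],"claw": 40}

```text
t: 6.52
eef_pos: [454.2, -161.7, 16.1]
tcp_rot: [3.142, -0.0, 2.097]
ft_force: [0.3, 0.3, 1.4]
opening: 0.589
grip_force: 30.0
```

Request:
jog_arm:
  targets:
    - {"turn": [0,0,0],"slide": [0,0,15],"claw": 40}
    - {"turn": [0,0,0],"slide": [0,0,35],"claw": 40}
    - {"turn": [0,0,0],"slide": [0,0,35],"claw": 40}
    - {"turn": [0,0,0],"slide": [0,0,25],"claw": 40}
    - {"turn": [0,0,-2],"slide": [5,20,0],"claw": 40}

```text
t: 7.15
eef_pos: [459.8, -142.4, 128.8]
tcp_rot: [3.139, 0.003, 2.06]
ft_force: [0.4, 0.0, -2.7]
opening: 0.583
grip_force: 30.0
```

Request:
jog_arm:
  targets:
    - {"turn": [0,0,-5],"slide": [10,40,0],"claw": 40}
    - {"turn": [0,0,-6],"slide": [12,45,0],"claw": 40}
    - {"turn": [0,0,-6],"slide": [12,45,0],"claw": 40}
    - {"turn": [0,0,-6],"slide": [12,45,0],"claw": 40}
    - {"turn": [0,0,-6],"slide": [12,45,0],"claw": 40}

```text
t: 7.78
eef_pos: [517.3, 79.9, 127.1]
tcp_rot: [3.141, 0.0, 1.553]
ft_force: [0.1, 0.9, -1.3]
opening: 0.586
grip_force: 30.0
```

Request:
jog_arm:
  targets:
    - {"turn": [0,0,-6],"slide": [12,43,0],"claw": 40}
    - {"turn": [0,0,-4.7],"slide": [14,38,0],"claw": 40}
    - {"turn": [0,0,0],"slide": [0,0,0],"claw": 40}
    - {"turn": [0,0,0],"slide": [0,0,0],"claw": 40}
    - {"turn": [0,0,0],"slide": [0,0,0],"claw": 40}

```text
t: 8.4
eef_pos: [542.9, 158.4, 126.5]
tcp_rot: [-3.141, 0.0, 1.369]
ft_force: [-0.2, -0.7, -2.1]
opening: 0.59
grip_force: 30.0
```

```bash
python3 look.py w3.png; python3 -c "
import cv2
cv2.imwrite('pics/w3c.png',cv2.resize(cv2.imread('pics/w3.png')[100:400,140:440],(600,600),interpolation=cv2.INTER_CUBIC))"
```

```text
[542.99625957 158.43484446 126.43652622] [3.14158488e+00 1.09673008e-04 1.36869185e+00] [556.7 226.9 296.7]
rack_mid 0.6 [282.3 226.1] [538.6 141.6  23. ]
rack_corner 0.76 [280.2 229.9] [534.3 131.    0. ]
rack 0.55 [280.8 228.3] [538.1 145.2  40. ]
reader_corner 0.74 [246.5 136.7] [530.4 225.   70. ]
glass 0.7 [212.8 164.6] [502.5 210.9  70. ]
stop_long 0.65 [345.5 151.6] [594.9 202.   78. ]
stop_short 0.72 [293.8 124.2] [563.9 226.7  78. ]
```

View pics/w3c.png

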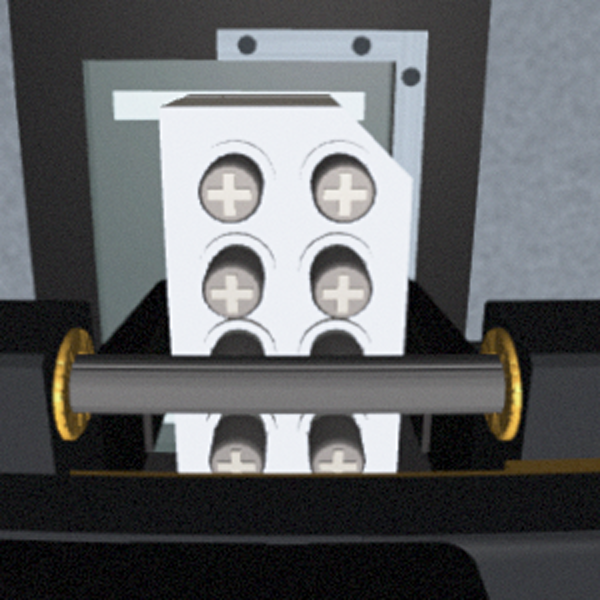

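The crop (2x, offset (140,100)) shows the rack held upright, about 8 mm short of both stops, with the bevel towards the fence corner at about (395,62). The rack's top corner is at (160,107), with bevel points at (358,120) and (412,180).

```bash
python3 - <<'E'
from h import *
import pickle
c=pickle.load(open('w3.pkl','rb'))
h=lambda p,z:back(c,((p[0]+.5)/2-.5+140,(p[1]+.5)/2-.5+100),z)
a=-np.radians(11.6);R=np.array([[np.cos(a),-np.sin(a)],[np.sin(a),np.cos(a)]])
for n,p,z in [('inner',(395,62),78),('outer',(428,30),78),('shortend out',(217,30),78),('shortend in',(217,62),78),('RackL',(160,107),156.4),('bev1',(337,107),156.4),('bev2',(412,180),156.4)]:
    X=h(p,z); print(n,X.round(1),'in rack frame',(R.T@(X[:2]-[543,158.4])).round(1))
E
```

```text
inner [591.6 216.8  78. ] in rack frame [35.9 67. ]
outer [604.2 225.   78. ] in rack frame [46.5 77.5]
shortend out [535.6 238.8  78. ] in rack frame [-23.4  77.2]
shortend in [533.3 228.6  78. ] in rack frame [-23.6  66.9]
RackL [527.4 221.2 156.4] in rack frame [-27.9  58.4]
bev1 [565.1 213.5 156.4] in rack frame [10.6 58.4]
bev2 [578.7 194.2 156.4] in rack frame [27.8 42.3]
```

Gap to home is about 8 mm in x and 9 mm in y in the reader frame, and the yaw is good. Descending gently.

Request:
jog_arm:
  targets:
    - {"turn": [0,0,0],"slide": [0,0,-15],"claw": 40}
    - {"turn": [0,0,0],"slide": [0,0,-15],"claw": 40}
    - {"turn": [0,0,0],"slide": [0,0,-7],"claw": 40}
    - {"turn": [0,0,0],"slide": [0,0,0],"claw": 40}
    - {"turn": [0,0,0],"slide": [0,0,0],"claw": 40}

```text
t: 9.43
eef_pos: [543.4, 159.4, 89.3]
tcp_rot: [3.141, -0.0, 1.37]
ft_force: [-0.4, 0.4, -2.8]
opening: 0.589
grip_force: 30.0
```

Request:
jog_arm:
  targets:
    - {"turn": [0,0,0],"slide": [0,0,-1],"claw": 40}
    - {"turn": [0,0,0],"slide": [0,0,-1],"claw": 40}
    - {"turn": [0,0,0],"slide": [0,0,-0.7],"claw": 40}
    - {"turn": [0,0,0],"slide": [0,0,0],"claw": 40}
    - {"turn": [0,0,0],"slide": [0,0,0],"claw": 40}

```text
t: 10.05
eef_pos: [543.2, 159.3, 86.5]
tcp_rot: [3.142, 0.0, 1.37]
ft_force: [0.5, 0.1, -1.8]
opening: 0.59
grip_force: 30.0
```

Request:
jog_arm:
  targets:
    - {"turn": [0,0,0],"slide": [0,0,-0.5],"claw": 40}
    - {"turn": [0,0,0],"slide": [0,0,-0.3],"claw": 40}
    - {"turn": [0,0,0],"slide": [0,0,0],"claw": 40}
    - {"turn": [0,0,0],"slide": [0,0,0],"claw": 40}

```text
t: 10.55
eef_pos: [543.2, 159.3, 86.1]
tcp_rot: [3.141, -0.0, 1.37]
ft_force: [-1.3, -0.9, 5.6]
opening: 0.587
grip_force: 30.0
```

Request:
jog_arm:
  targets:
    - {"turn": [0,0,0],"slide": [2,1.3,0],"claw": 40}
    - {"turn": [0,0,0],"slide": [2,1.3,0],"claw": 40}
    - {"turn": [0,0,0],"slide": [2,1.3,0],"claw": 40}
    - {"turn": [0,0,0],"slide": [0,0,0],"claw": 40}
    - {"turn": [0,0,0],"slide": [0,0,0],"claw": 40}

```text
t: 11.18
eef_pos: [549.5, 163.3, 86.2]
tcp_rot: [3.141, -0.0, 1.37]
ft_force: [-0.9, 0.6, 4.6]
opening: 0.589
grip_force: 30.0
```

Request:
jog_arm:
  targets:
    - {"turn": [0,0,0],"slide": [0.6,0.4,0],"claw": 40}
    - {"turn": [0,0,0],"slide": [0.6,0.4,0],"claw": 40}
    - {"turn": [0,0,0],"slide": [0.6,0.4,0],"claw": 40}
    - {"turn": [0,0,0],"slide": [0,0,0],"claw": 40}
    - {"turn": [0,0,0],"slide": [0,0,0],"claw": 40}

```text
t: 11.8
eef_pos: [551.1, 164.4, 86.2]
tcp_rot: [3.141, -0.0, 1.37]
ft_force: [-1.9, -1.0, 6.6]
opening: 0.591
grip_force: 30.0
```

Request:
jog_arm:
  targets:
    - {"turn": [0,0,0],"slide": [0.6,0.4,0],"claw": 40}
    - {"turn": [0,0,0],"slide": [0,0,0],"claw": 40}
    - {"turn": [0,0,0],"slide": [0,0,0],"claw": 40}

```text
t: 12.18
eef_pos: [551.7, 164.8, 86.1]
tcp_rot: [3.141, -0.0, 1.37]
ft_force: [-0.8, -0.4, 6.5]
opening: 0.588
grip_force: 30.0
```

Request:
jog_arm:
  targets:
    - {"turn": [0,0,0],"slide": [0.6,0.4,0],"claw": 40}
    - {"turn": [0,0,0],"slide": [0,0,0],"claw": 40}
    - {"turn": [0,0,0],"slide": [0,0,0],"claw": 40}

```text
t: 12.55
eef_pos: [552.3, 165.1, 86.2]
tcp_rot: [3.141, -0.0, 1.37]
ft_force: [-2.7, -0.9, 5.5]
opening: 0.587
grip_force: 30.0
```

Request:
jog_arm:
  targets:
    - {"turn": [0,0,0],"slide": [0.6,0.4,0],"claw": 40}
    - {"turn": [0,0,0],"slide": [0,0,0],"claw": 40}
    - {"turn": [0,0,0],"slide": [0,0,0],"claw": 40}

```text
t: 12.92
eef_pos: [552.6, 165.4, 86.2]
tcp_rot: [-3.142, 0.0, 1.369]
ft_force: [-3.3, -2.8, 7.7]
opening: 0.592
grip_force: 30.0
```

Request:
jog_arm:
  targets:
    - {"turn": [0,0,0],"slide": [0.3,0.4,0],"claw": 40}
    - {"turn": [0,0,0],"slide": [0,0,0],"claw": 40}
    - {"turn": [0,0,0],"slide": [0,0,0],"claw": 40}

```text
t: 13.3
eef_pos: [552.6, 165.5, 86.2]
tcp_rot: [-3.141, 0.001, 1.369]
ft_force: [-5.0, -5.4, 8.3]
opening: 0.591
grip_force: 30.0
```

Request:
jog_arm:
  targets:
    - {"turn": [0,0,0],"slide": [0.5,0.2,0],"claw": 40}
    - {"turn": [0,0,0],"slide": [0,0,0],"claw": 40}
    - {"turn": [0,0,0],"slide": [0,0,0],"claw": 40}

```text
t: 13.68
eef_pos: [552.6, 165.5, 86.2]
tcp_rot: [-3.14, 0.001, 1.369]
ft_force: [-7.9, -7.1, 10.7]
opening: 0.584
grip_force: 30.0
```

Request:
jog_arm:
  targets:
    - {"turn": [0,0,0],"slide": [0.4,0.2,0],"claw": 40}
    - {"turn": [0,0,0],"slide": [0,0,0],"claw": 40}
    - {"turn": [0,0,0],"slide": [0,0,0],"claw": 40}

```text
t: 14.05
eef_pos: [552.6, 165.5, 86.2]
tcp_rot: [-3.139, 0.002, 1.369]
ft_force: [-9.2, -7.9, 12.1]
opening: 0.587
grip_force: 30.0
```

Request:
jog_arm:
  targets:
    - {"turn": [0,0,0],"slide": [0.5,0.1,0.1],"claw": 40}
    - {"turn": [0,0,0],"slide": [0.3,0.1,0.1],"claw": 40}
    - {"turn": [0,0,0],"slide": [0,0,0],"claw": 40}
    - {"turn": [0,0,0],"slide": [0,0,0],"claw": 40}
    - {"turn": [0,0,0],"slide": [0,0,0],"claw": 40}

```text
t: 14.68
eef_pos: [552.7, 165.5, 86.2]
tcp_rot: [-3.137, 0.003, 1.369]
ft_force: [-13.2, -9.7, 13.4]
opening: 0.588
grip_force: 30.0
```

```bash
python3 look.py w4.png; python3 -c "
import cv2
cv2.imwrite('pics/w4c.png',cv2.resize(cv2.imread('pics/w4.png')[80:380,140:440],(600,600),interpolation=cv2.INTER_CUBIC))
from h import *
s=state();print(s['ft_force'],s['moment'],s['tcp_rot'],s['qvel'].round(3))"
```

```text
[552.69063097 165.53005449  86.2373829 ] [-3.13747541e+00  2.59296124e-03  1.36936909e+00] [567.2 234.3 256.3]
rack_mid 0.9 [280.1 226.5] [549.  161.1  23. ]
rack_corner 0.94 [281.4 228. ] [548.1 152.4   0. ]
rack 0.79 [277.8 231.5] [548.  163.1  40. ]
reader_corner 0.69 [215.4 139.8] [526.8 234.4  70. ]
glass 0.68 [189.1 202.5] [501.9 201.6  70. ]
stop_long 0.58 [344.3 160.9] [596.1 208.8  78. ]
[-11.85683403  -8.80101282  13.40372943] [-1.45295723  2.18904426 -0.11325859] [-3.13749302e+00  2.58716786e-03  1.36932412e+00] [-0.001  0.001  0.    -0.001  0.     0.001]
```

View pics/w4c.png

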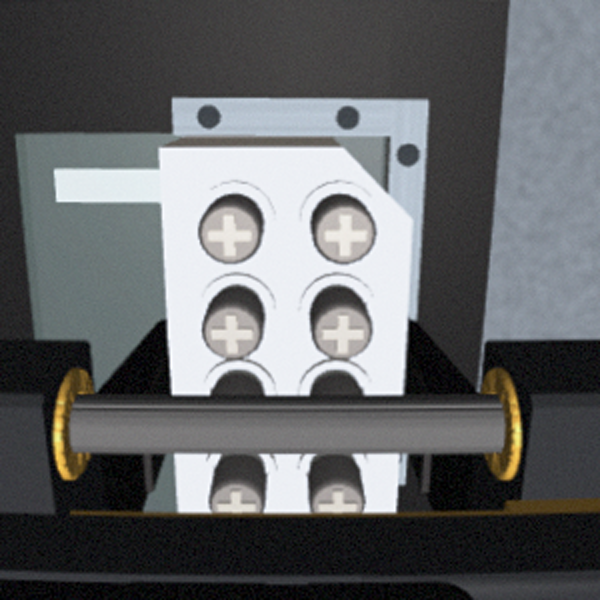

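The crop shows the rack's far face meeting the short bar along row 140 and its right side against the long bar. The bevel sits at the inner corner at (388,137). About 10 N is held on each stop and the arm is still, so I'm handing it in.

```bash
python3 -c "
from h import *
print(job_done())"
```

```text
the job is handed in; nothing more can be done
None
```

The filled rack stands on the reader glass, bevel in the fence corner, still gripped and pressed at about 10 N per stop by wrist force; I've handed the job in, but no verdict was returned.

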